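# Take the unknown-hand cap off the water manifold

## Robot

A 7-joint arm with a two-finger parallel gripper is mounted at the origin on the work surface. World frame = base frame: x ahead of the robot, y to its left, z up, the work surface at z = 0. Lengths are in mm, angles in rad, forces in N, time in s.
With the tool pointing down it reaches from about 400 to 875 mm from the base axis. Payload 6.5 kg.
Tool frame: the origin (TCP) lies at the very end of the fingers, on their centre line; the grasp point (between the pads) lies 19 mm behind it (r.tcp_to_grasp is the distance from the TCP to the grasp point, in mm); z points along the fingers, y is the line along which they close (so a half turn about z gives the same grasp; the last joint's range is limited). The gripper opens to 85 mm and grips with 20 to 120 N. Pads are 22 mm wide; open, the fingers measure 114 mm over their backs; the gripper's body (76 mm by 85 mm) begins 54 mm behind the grasp point. The pads swing forward as they close: fully open they stand 13 mm farther back than shut.
Start: joints at [-1.168, 0.536, -0.004, 1.538, 0.003, 1.067, -0.071], TCP at [293.675, 579.867, 231.29] pointing down, gripper open.
Joint ranges: [-2.7, 2.7], [-0.37, 2.16], [-1.27, 1.26], [0.24, 2.4], [-1.31, 4.45], [0.19, 1.91], [-2.76, 2.76]. Speed limits (rad/s): [2.39, 2.39, 3.14, 3.14, 3.14, 3.14, 3.14].

## Interface

Orientations are given as a rotation vector (axis times angle).
In Python, from plant import r gives the robot as it stands.
- The arm moves only by the tool servo_tool, never from a script. Its argument "targets" is a list of rows, each a list of 7 numbers: the turn, a rotation vector about the tool's x, y, z in degrees, then the shift along the tool's x, y, z in cm, then the opening, from -1 (shut) to 1 (fully open). In form: [[rx, ry, rz, dx, dy, dz, fingers], ...]. A call has 1 to 10 rows; each row is the pose to reach, as a shift and turn from the pose commanded when the call began, along the tool's axes at that moment; what a row does not reach only later rows make up. A row lasts 1/12 s, in which the tool goes at most 41.7 mm and 7.16 degrees, less where a joint would pass 70% of its speed; a pose out of reach is approached as far as the arm can. A call with a gripper value outside its range is refused whole. The fingers move at their own pace and stop on an object; "force" is the grip in N (left out, the last holds). Time passes only in rows, so rows that repeat a pose let the fingers close. It gives the time, the measured TCP pose, the force, the opening and the grip force at its end, in the units of the state.
- r.get_state(): the state, without advancing time (a new reading comes with each control period).
- r.snapshot(name): name is "scene" or "top"; returns (picture, depth): 384x512x3 uint8, blue, green, red; 384x512 float32, mm along the optical axis (not along the pixel's ray), 0 where there is no reading.
- r.calibration(name): a dict with "camera_matrix" (3x3 intrinsics, pixels), "camera_from_world" (4x4, takes a point from world to camera coordinates). Camera axes: x right, y down, z forward; pixel columns grow to the right and rows downward; lengths in mm; the calibration is good to about 2 mm. A picture is of the moment at which its call begins. calibration takes no time and is no camera call.
- r.hand_in(): hands the job in; it is judged then, once.
Trained networks look in the newest picture that a camera, given by its name, has taken for a name from the list of things; names that differ only in an ending like _2 or _b are one class to them, and where a whole thing is asked for, a point or a joint stands for the part that bears it (a point fixed in the world has none). Each returns a list of dicts, best first, with "score" (0 to 1); they miss things now and then, are a little off and sometimes report something else, mostly with a low value. They report only what shows in the picture. A call takes as long as a camera call. They do not tell look-alikes from the thing itself.
- r.silhouettes(name, camera): "mask" (384x512 bool, what is visible of it) and "bbox" ([centre column, centre row, width, height] in pixels, round what is visible of it).
- r.mark_of(name, camera): "xy" ([column, row] in pixels: a listed point, or the origin of a listed thing).
The state is a dict: "time": time; "qpos": joint angles; "qd": joint speeds; "joint_torque": joint torques, N m; "tool_pos": TCP position; "ee_rot": TCP orientation; "wrist_force": force on the tool from outside, world axes, zero at the start; "ft_torque": the same for the moment, N m; "finger_gap": opening from 0.0 (shut) to 1.0 (fully open); "grip_force": force on a finger pad.
Only numpy, scipy, OpenCV 4.12 (cv2) and the standard library are available. Lean on these libraries where they do the work, as an engineer would, in place of code of your own. Each camera call takes 0.05 s, during which the arm holds its last target. There are 200 camera calls.

## Task

Lift the yellow guard off the orange cap on the water manifold and drape it over the steel rail, where it must stay hanging by itself. Then unscrew the orange cap - nobody noted whether its thread is right- or left-handed, so try both ways - and lift it off, finishing with it still held in the gripper about a hand's breadth above its port. Leave the grey cap and the other things on the bench alone.

Things in the scene. Friction and masses are not known exactly. Their poses are not given: they have to be found in the camera images.
- manifold: Blue water manifold fixed to the bench, block 100 (x) x 270 (y) x 40 mm on feet, flat top 55 mm above the bench. Origin: under its centre at bench height; its x and y lie along its short and long sides. Two identical upright brass ports (26 mm high, hidden under the caps) stand on its top at 65 mm either side of the centre along y.
- cap_orange: Orange ribbed screw cap, 44 mm across, on either port. Origin: centre of its lower rim (3 mm above the manifold's top when on), z up; round body 27 mm high. Coarse thread, starts fully screwed on: the wrong way it stops dead within 0.1 rad; the right way it runs easily and lifts straight off at 1.1 to 2.2 rad of turn; it does not climb by itself. The hand varies, unseen. 60 g (varies).
- cap_bar (a point): Middle of the grip bar on top of the orange cap, 39 mm above the cap's origin. The bar is 14 mm thick (cap x), 40 mm long (cap y) and 24 mm high; pinch it across its thickness.
- cap_grey: Grey cap of the same shape on the other port: leave it where it is.
- guard: Yellow bent-steel guard, an inverted U standing on the manifold's top astride the orange cap. Origin: midway between its feet, z up. Legs 64 mm high, 4 mm thick, 40 mm wide (y), 56 mm apart inside (x); top plate 4 mm thick. On it a black grip fin 12 (x) x 32 (y) x 26 mm high, top 94 mm above the origin. The open channel runs along y. 150 g (varies).
- guard_saddle (a point): Centre of the underside of the guard's top plate, 64 mm above its origin; this should lie on the rail, where it balances.
- rail: Round horizontal steel rail on two posts, fixed to the bench: 240 mm long along its own y, 16 mm thick. Origin: under its middle at bench height.
- rail_mid (a point): Middle of the rail, on the bar's axis, about 170 mm above the bench; y along the bar.
- wrench: Loose wrench lying on the bench (bystander).
- screwdriver: Loose screwdriver lying on the bench (bystander).
- sealant: Jar of sealant, 50 mm across, 100 mm high, on the bench (bystander).
- union: Loose brass ring, 44 mm across, 18 mm high, on the bench (bystander).
There are look-alikes about, which are no part of the job. There is more than one size of the guard; the one meant has the size given above. Of the things that look like the cap_orange, the smaller one is meant.

How it is judged (in metres and radians):
On the way, in this order (a step that is already met when the one before it is completed fails the run):
1. the guard hangs astride the rail, let go (x of guard_saddle in the frame of rail_mid between -0.022 and 0.022 m and y of guard_saddle in the frame of rail_mid between -0.1 and 0.1 m and z of guard_saddle in the frame of rail_mid between 0 and 0.02 m and angle between guard's own z axis and vertical below 0.6 rad and contact force between guard and rail above 0.3 N and contact force between guard and the fingers below 0.05 N and linear speed of guard below 0.05 m/s), for 0.2 s.
2. the orange cap is off its port, in the fingers (z of cap_orange in the frame of manifold above 0.108 m and contact force between cap_orange and the fingers above 1 N), for 0.2 s.
At the end, for the whole second after the job is handed in: Orange cap gripped (over 1 N), still, at least 50 mm above its screwed-on height and within 200 mm of its start; guard hangs by itself astride the rail, plate middle within 22 mm of the bar's axis, within 100 mm of the rail's middle, tilted under 0.6 rad (all of step 2 and x of guard_saddle in the frame of rail_mid between -0.022 and 0.022 m and y of guard_saddle in the frame of rail_mid between -0.1 and 0.1 m and z of guard_saddle in the frame of rail_mid between 0 and 0.02 m and angle between guard's own z axis and vertical below 0.6 rad and contact force between guard and rail above 0.3 N and contact force between guard and the fingers below 0.05 N and distance of cap_orange from where it was at the start of the episode below 0.2 m and linear speed of cap_orange below 0.03 m/s and contact force between cap_orange and rail below 0.05 N); the arm keeps its last pose, push and grip.
It fails at once if the grey cap was moved by more than 10 mm (distance of cap_grey from where it was at the start of the episode above 0.01 m).
It fails at once if a bystander was moved by more than 30 mm (distance of any of wrench, screwdriver, sealant, union from where it was at the start of the episode above 0.03 m).
It also fails if it takes over 53 s, if anything falls off the work surface, if the arm or the gripper's body presses on something with over 40 N, if the wrist force passes 120 N, or if a joint passes its speed limit or range.

## Working session

There is one attempt and no reset: what is moved stays moved. The work goes in short steps, Python scripts to look and compute and a tool call to move; the robot and the scene stay as the last step left them, time stands still between calls to the robot, and variables do not carry over. Pictures are saved under pics/ and viewed, at most 10 in all, crops included, and the job is handed in when it is done.

Besides the shell and the picture viewer there is one more tool, called after "Call:" by a JSON object that holds its "fn" and its "kwargs". servo_tool: Moves the arm, as the interface text tells. Its arguments: {"type":"object","properties":{"targets":{"type":"array","items":{"type":"array","items":{"type":"number"}}},"force":{"type":"number"}},"required":["targets"]}

```bash
mkdir -p pics; cat > h.py <<'E'
import numpy as np, cv2
from plant import r
from scipy.spatial.transform import Rotation as R
def cloud(cam,d):
    c=r.calibration(cam);K=np.array(c["camera_matrix"]);T=np.linalg.inv(np.array(c["camera_from_world"]))
    v,u=np.mgrid[:d.shape[0],:d.shape[1]]
    P=np.stack([(u-K[0,2])/K[0,0]*d,(v-K[1,2])/K[1,1]*d,d],-1)
    return P@T[:3,:3].T+T[:3,3]
def rect(P):
    (c,s,a)=cv2.minAreaRect(P[:,:2].astype(np.float32)); return np.round(c,1),np.round(s,1),round(a,1)
E
cat > a.py <<'E'
from h import *
im={}
for cam in("scene","top"):
    p,d=r.snapshot(cam); im[cam]=p; np.save(f"{cam}.npy",d); W=cloud(cam,d)
    for n in("guard","cap_orange","cap_grey","rail","manifold","sealant"):
        for o in r.silhouettes(n,cam)[:4]:
            m=o["mask"]&(d>0)
            if m.sum()<15: continue
            Q=W[m]; zt=np.percentile(Q[:,2],97); top=Q[Q[:,2]>zt-6]
            print(cam,n,round(o["score"],2),np.round(o["bbox"]),"ztop",round(zt),"med",np.round(np.median(Q,0)),"top",rect(top))
s=r.get_state();print(s["tool_pos"],s["ee_rot"],s["finger_gap"])
a=np.hstack([im["scene"],im["top"]]);cv2.imwrite("pics/1.png",cv2.resize(im["scene"],(800,600)));cv2.imwrite("pics/2.png",cv2.resize(im["top"],(800,600)))
E
python3 a.py
```

```text
scene guard 0.83 [197. 216.  34.  48.] ztop 149 med [ 508. -114.  119.] top (array([ 493.6, -110.9]), array([13.5, 29.9]), 1.2)
scene guard 0.61 [143. 211.  32.  55.] ztop 125 med [ 372. -175.   76.] top (array([ 356.9, -159.9]), array([39.8, 18.2]), 38.1)
scene cap_orange 0.79 [193. 223.  16.  23.] ztop 109 med [ 501. -129.   84.] top (array([ 497.1, -125.9]), array([14.2, 13.1]), 80.5)
scene cap_orange 0.57 [244. 209.  24.  31.] ztop 68 med [501.  27.  35.] top (array([492.5,  35. ]), array([51.7, 19.8]), 41.0)
scene cap_grey 0.92 [149. 255.  23.  32.] ztop 110 med [ 514. -246.   86.] top (array([ 506.5, -241.4]), array([17.4, 40.3]), 8.7)
scene cap_grey 0.19 [174. 263. 125. 100.] ztop 57 med [ 537. -215.   53.] top (array([ 509.5, -180. ]), array([286.8, 145.3]), 80.7)
scene rail 0.83 [313. 159.  83. 105.] ztop 178 med [534. 201.  74.] top (array([530.9, 259.4]), array([ 14.6, 248.3]), 1.1)
scene manifold 0.73 [174. 263. 125. 104.] ztop 57 med [ 538. -214.   53.] top (array([ 511.8, -180.3]), array([286.8, 140.7]), 80.7)
scene sealant 0.65 [239. 355.  28.  57.] ztop 102 med [ 791.
[... 1005 characters left out ...]
med [ 510. -183.   55.] top (array([ 525.6, -178.4]), array([150.1, 282.3]), 6.0)
top manifold 0.72 [335. 206. 112.  70.] ztop 60 med [ 510. -180.   55.] top (array([ 525.6, -178.4]), array([150.1, 282.3]), 6.0)
top sealant 0.97 [364. 102.  27.  25.] ztop 104 med [ 772. -248.   97.] top (array([ 779.2, -255.3]), array([42.4, 41.7]), 80.1)
top sealant 0.48 [158. 197. 129.  25.] ztop 180 med [528. 251. 127.] top (array([529.3, 263.2]), array([ 15.7, 252.6]), 1.3)
top sealant 0.17 [308. 213.  15.  29.] ztop 151 med [ 495. -105.  124.] top (array([ 492.7, -106.6]), array([11.5, 30.1]), 0.6)
[293.64557725 579.88882321 231.31015777] [7.29519511e-01 3.05570286e+00 7.42833778e-05] 0.9995137682262644
```

View pics/1.png

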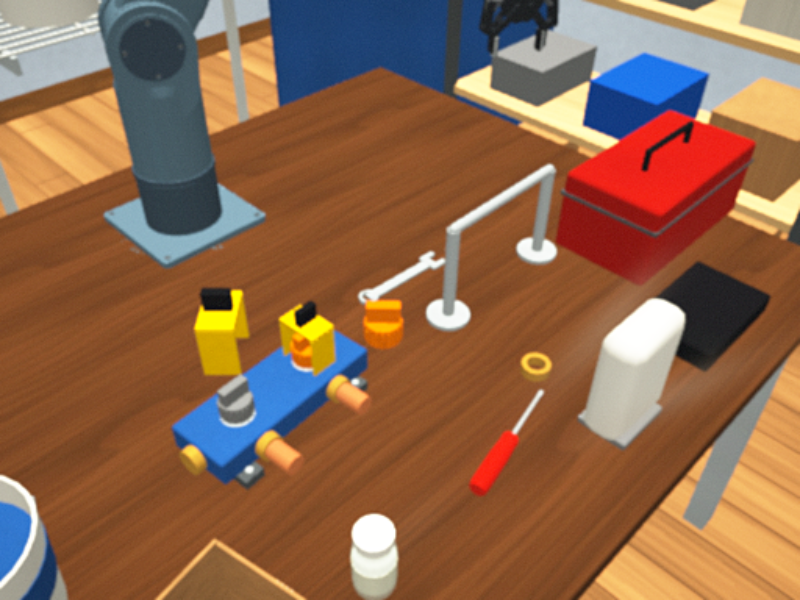

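View pics/2.png

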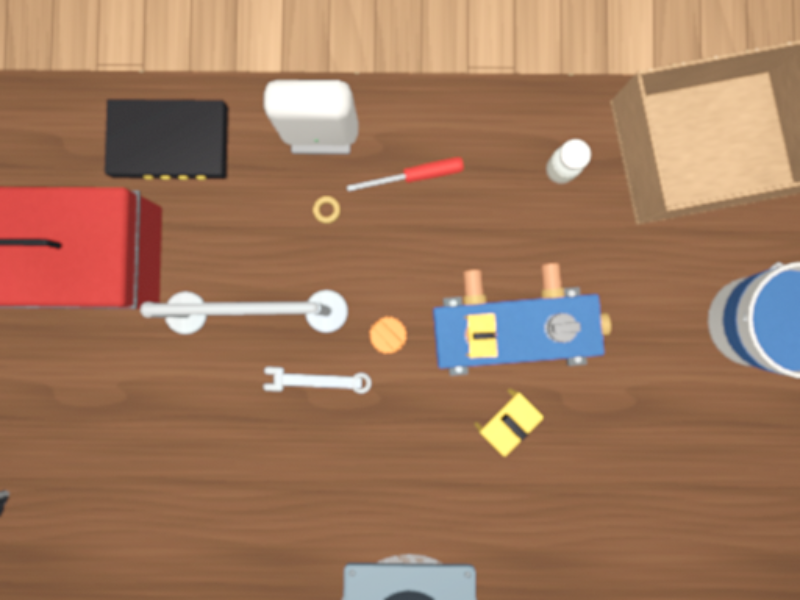

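The top image shows the right guard on the manifold, with its fin at about (483,335). Its fin top at 149 mm matches 55+94. The other yellow guard, at (512,425), stands on the bench and is a look-alike. So is the big orange cap at (388,335). The rail runs along y at x≈530.

```bash
cat >> h.py <<'E'
def go(x,y,z,yaw):
    """servo row (deg, cm) to reach TCP x,y,z pointing down with tool y at world angle yaw (deg)"""
    s=r.get_state(); A=R.from_rotvec(s["ee_rot"]); a=np.radians(yaw)
    Y=np.array([np.cos(a),np.sin(a),0]);Z=np.array([0,0,-1.]);B=R.from_matrix(np.stack([np.cross(Y,Z),Y,Z],1))
    print(np.round((A.inv()*B).as_rotvec(degrees=True),2),np.round(A.inv().apply(np.array([x,y,z])-s["tool_pos"])/10,2),
      "t",round(s["time"],2),"q7",round(s["qpos"][6],2))
E
python3 -c "
from h import *
go(450,250,240,30); go(493,-107,190,2)"
```

```text
[ 0.   -0.   33.15] [-28.85 -22.37  -0.87] t 0.7 q7 -0.07
[ 0.   -0.   61.15] [-48.81 -52.28   4.13] t 0.7 q7 -0.07
```

Call:
{"fn": "servo_tool", "kwargs": {"targets": [[0,0,33,-28.8,-22.4,-0.9,1],[0,0,33,-28.8,-22.4,-0.9,1],[0,0,33,-28.8,-22.4,-0.9,1],[0,0,33,-28.8,-22.4,-0.9,1],[0,0,33,-28.8,-22.4,-0.9,1],[0,0,33,-28.8,-22.4,-0.9,1],[0,0,33,-28.8,-22.4,-0.9,1],[0,0,33,-28.8,-22.4,-0.9,1],[0,0,61,-48.8,-52.3,-0.9,1],[0,0,61,-48.8,-52.3,-0.9,1]], "force": 40}}

```text
time: 1.53
tool_pos: [448.8, 194.1, 240.0]
ee_rot: [1.902, 2.5, 0.002]
wrist_force: [0.8, -0.6, -0.4]
finger_gap: 1.003
grip_force: 0.0
```

```bash
python3 -c "
from h import *
go(493,-107,190,2)"
```

```text
[ 0.06 -0.03 13.46] [-30.2   -3.77   4.99] t 1.53 q7 -0.14
```

Call:
{"fn": "servo_tool", "kwargs": {"targets": [[0,0,13.5,-30.2,-3.8,5,1],[0,0,13.5,-30.2,-3.8,5,1],[0,0,13.5,-30.2,-3.8,5,1],[0,0,13.5,-30.2,-3.8,5,1],[0,0,13.5,-30.2,-3.8,5,1],[0,0,13.5,-30.2,-3.8,5,1],[0,0,13.5,-30.2,-3.8,5,1],[0,0,13.5,-30.2,-3.8,5,1],[0,0,13.5,-30.2,-3.8,5,1],[0,0,13.5,-30.2,-3.8,5,1]]}}

```text
time: 2.37
tool_pos: [493.7, -105.6, 189.6]
ee_rot: [-2.179, -2.263, 0.0]
wrist_force: [-0.8, 0.8, -0.4]
finger_gap: 0.999
grip_force: 0.0
```

```bash
python3 -c "
from h import *
d=np.load('top.npy');W=cloud('top',d);m=(abs(W[...,0]-493)<50)&(abs(W[...,1]+107)<40)
for lo,hi in((142,156),(118,132)): print(rect(W[m&(W[...,2]>lo)&(W[...,2]<hi)]))
go(493,-107,126,2)"
```

```text
(array([ 492.6, -106.6]), array([11.6, 30.1]), 0.5)
(array([ 493. , -107.2]), array([63.9, 40. ]), 3.6)
[-0.02  0.    0.19] [-0.14 -0.07  6.36] t 2.37 q7 0.36
```

Call:
{"fn": "servo_tool", "kwargs": {"targets": [[0,0,-1.4,-0.1,-0.1,3,1],[0,0,-1.4,-0.1,-0.1,5,1],[0,0,-1.4,-0.1,-0.1,6.3,1],[0,0,-1.4,-0.1,-0.1,6.3,-1],[0,0,-1.4,-0.1,-0.1,6.3,-1],[0,0,-1.4,-0.1,-0.1,6.3,-1],[0,0,-1.4,-0.1,-0.1,6.3,-1],[0,0,-1.4,-0.1,-0.1,6.3,-1],[0,0,-1.4,-0.1,-0.1,6.3,-1],[0,0,-1.4,-0.1,-0.1,6.3,-1]], "force": 60}}

```text
time: 3.2
tool_pos: [493.2, -105.8, 127.3]
ee_rot: [2.148, 2.292, 0.001]
wrist_force: [-0.1, 0.4, 4.1]
finger_gap: 0.126
grip_force: 63.2
```

Call:
{"fn": "servo_tool", "kwargs": {"targets": [[0,0,0,0,0,-2,-1],[0,0,0,0,0,-4,-1],[0,0,0,0,0,-7,-1],[0,0,0,0,0,-10,-1],[0,0,0,0,0,-13,-1],[0,0,0,0,0,-15,-1],[0,0,0,0,0,-15,-1]]}}

```text
time: 3.78
tool_pos: [495.2, -106.6, 280.9]
ee_rot: [2.145, 2.288, 0.008]
wrist_force: [0.3, -1.0, -1.9]
finger_gap: 0.127
grip_force: 62.5
```

```bash
python3 -c "
from h import *
go(530,240,278,1.2)
p,d=r.snapshot('scene');cv2.imwrite('pics/3.png',cv2.resize(p[120:330,80:360],(800,600)))
for cam in ('top','scene'):
  p,d=r.snapshot(cam);W=cloud(cam,d)
  m=(abs(W[...,0]-530)<40)&(abs(W[...,1]-260)<110)&(abs(W[...,2]-177)<10);Q=W[m];print('rail',rect(Q),np.percentile(Q[:,2],[50,95]))
  for yy in (180,330): q=Q[abs(Q[:,1]-yy)<20]; print(q[q[:,2]>np.percentile(q[:,2],70)].mean(0))
  o=r.silhouettes('cap_orange',cam)
  for k in o:
    Q=W[k['mask']&(d>0)]
    if abs(np.median(Q[:,0])-495)<40 and np.median(Q[:,1])<-70:
      b=Q[Q[:,2]>100]; print(cam,k['score'],np.percentile(Q[:,2],97),len(b),rect(b) if len(b)>4 else '',rect(Q))
"
```

```text
[0.43 0.02 2.49] [34.36  5.7   0.31] t 3.78 q7 0.32
rail (array([529.9, 260. ]), array([ 16. , 219.7]), 0.7) [177.26867574 180.55320494]
[530.44409502 177.94344295 180.01335815]
[528.1278942  331.08940873 179.49941336]
rail (array([529.9, 259.5]), array([ 16.8, 218.8]), 1.1) [175.22462669 178.54841241]
[530.98531051 177.00854415 177.70405789]
[528.48048613 331.89535132 177.57806346]
scene 0.66 110.2157519932519 104 (array([ 497.8, -114.4]), array([36.4, 12.5]), 89.1) (array([ 502.4, -116.5]), array([41.7, 31.1]), 66.9)
```

View pics/3.png

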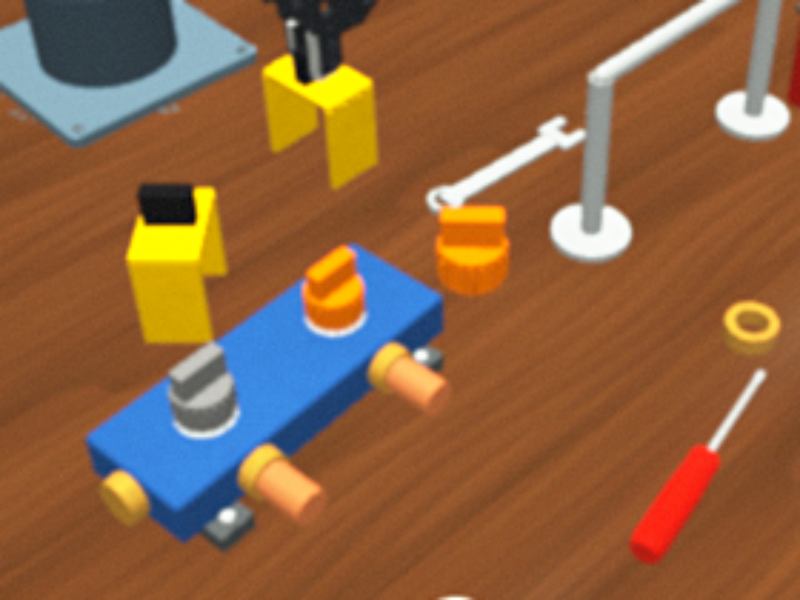

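The guard hangs level in the gripper, at about (320,110) in the crop. The orange cap is exposed at (333,290) with its bar roughly along the manifold. Next I move over the rail.

Call:
{"fn": "servo_tool", "kwargs": {"targets": [[0,0,2.5,34.4,5.6,0,-1],[0,0,2.5,34.4,5.6,0,-1],[0,0,2.5,34.4,5.6,0,-1],[0,0,2.5,34.4,5.6,0,-1],[0,0,2.5,34.4,5.6,0,-1],[0,0,2.5,34.4,5.6,0,-1],[0,0,2.5,34.4,5.6,0,-1],[0,0,2.5,34.4,5.6,0,-1],[0,0,2.5,34.4,5.6,0,-1],[0,0,2.5,34.4,5.6,0,-1]]}}

```text
time: 4.87
tool_pos: [524.8, 246.8, 274.7]
ee_rot: [-2.187, -2.252, 0.002]
wrist_force: [-0.2, 0.1, -1.9]
finger_gap: 0.126
grip_force: 62.4
```

Call:
{"fn": "servo_tool", "kwargs": {"targets": [[0,0,0,0,0,0,-1],[0,0,0,0,0,0,-1],[0,0,0,0,0,0,-1]]}}

```text
time: 5.12
tool_pos: [526.5, 238.8, 276.2]
ee_rot: [2.201, 2.242, -0.002]
wrist_force: [-0.4, -0.2, -1.8]
finger_gap: 0.122
grip_force: 62.4
```

```bash
python3 -c "
from h import *
go(529.5,240,190,1.2); print(r.get_state()['tool_pos'])
p,d=r.snapshot('scene');W=cloud('scene',d)
hsv=cv2.cvtColor(p,cv2.COLOR_BGR2HSV);m=(abs(hsv[...,0].astype(int)-27)<6)&(hsv[...,1]>120)&(W[...,2]>170)&(abs(W[...,1]-240)<60);Q=W[m];print(Q.min(0),Q.max(0))
for n in [Q[Q[:,2]>np.percentile(Q[:,2],97)-5]]: print(rect(n))
"
```

```text
[-0.04  0.07 -0.14] [0.12 0.3  8.62] t 5.12 q7 -0.37
[526.54060477 238.81703089 276.23344466]
[494.46714097 211.78303845 203.85766318] [561.91936504 258.17853439 283.97460899]
(array([527.5, 234.7]), array([65.8, 42.8]), 1.8)
```

Call:
{"fn": "servo_tool", "kwargs": {"targets": [[0,0,0,0,0.2,3,-1],[0,0,0,0,0.2,6,-1],[0,0,0,0,0.2,7.5,-1],[0,0,0,0,0.2,8.4,-1],[0,0,0,0,0.2,8.9,-1],[0,0,0,0,0.2,8.9,-1],[0,0,0,0,0.2,8.9,-1]]}}

```text
time: 5.75
tool_pos: [529.2, 241.0, 188.7]
ee_rot: [2.198, 2.244, 0.002]
wrist_force: [1.5, 0.7, -0.5]
finger_gap: 0.126
grip_force: 62.3
```

Call:
{"fn": "servo_tool", "kwargs": {"targets": [[0,0,0,0,0,0.1,-1],[0,0,0,0,0,0.2,-1],[0,0,0,0,0,0.2,-1]]}}

```text
time: 6.0
tool_pos: [528.8, 241.2, 186.3]
ee_rot: [2.197, 2.245, 0.002]
wrist_force: [-0.9, 0.5, -1.2]
finger_gap: 0.127
grip_force: 62.3
```

Call:
{"fn": "servo_tool", "kwargs": {"targets": [[0,0,0,0,0,0.15,-1],[0,0,0,0,0,0.3,-1],[0,0,0,0,0,0.3,-1]]}}

```text
time: 6.25
tool_pos: [528.9, 241.3, 185.9]
ee_rot: [-2.198, -2.244, -0.003]
wrist_force: [-9.2, -2.8, 23.9]
finger_gap: 0.125
grip_force: 66.1
```

Call:
{"fn": "servo_tool", "kwargs": {"targets": [[0,0,0,0,0,-0.2,-1],[0,0,0,0,0,-0.2,-1],[0,0,0,0,0,-0.2,0],[0,0,0,0,0,-0.2,0],[0,0,0,0,0,-0.2,0],[0,0,0,0,0,-0.2,0]]}}

```text
time: 6.75
tool_pos: [528.3, 241.1, 184.4]
ee_rot: [-2.198, -2.245, 0.001]
wrist_force: [0.3, 0.1, -0.6]
finger_gap: 0.498
grip_force: 0.0
```

```bash
python3 -c "
from h import *
p,d=r.snapshot('scene');cv2.imwrite('pics/4.png',cv2.resize(p[80:290,200:480],(800,600)))"
```

```text
(no output)
```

View pics/4.png

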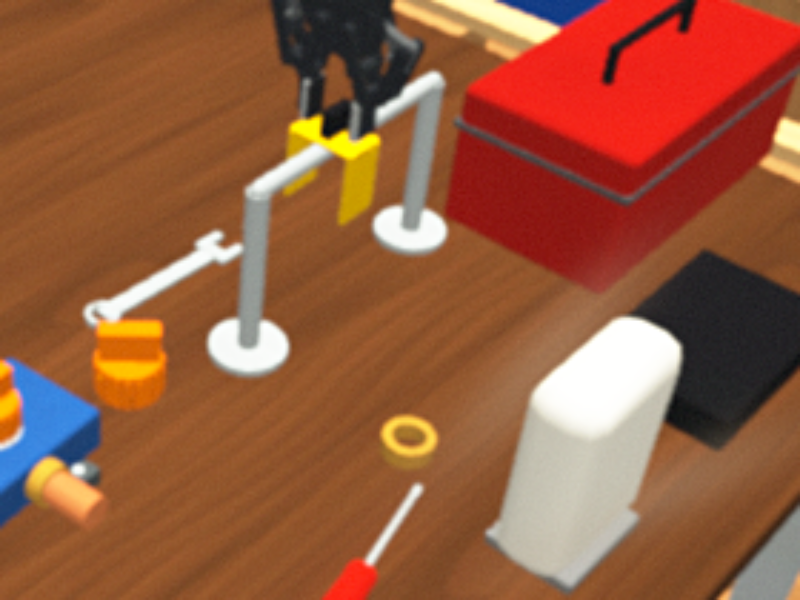

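The guard sits astride the rail at about (330,150) in the crop, level, with the fingers clear of the fin. I go straight up, then to the cap.

Call:
{"fn": "servo_tool", "kwargs": {"targets": [[0,0,0,0,0,-0.5,0.1],[0,0,0,0,0,-2,0.1],[0,0,0,0,0,-4,0.1],[0,0,0,0,0,-6,0.1],[0,0,0,0,0,-8,0.1],[0,0,0,0,0,-8,0.1]]}}

```text
time: 7.3
tool_pos: [530.7, 241.8, 269.1]
ee_rot: [2.197, 2.243, 0.01]
wrist_force: [0.6, 0.9, 1.1]
finger_gap: 0.551
grip_force: 0.0
```

```bash
cat > b.py <<'E'
from h import *
for cam in ('top','scene'):
  p,d=r.snapshot(cam);W=cloud(cam,d);hsv=cv2.cvtColor(p,cv2.COLOR_BGR2HSV)
  c=(hsv[...,0]<20)&(hsv[...,1]>140)&(abs(W[...,0]-497)<45)&(abs(W[...,1]+110)<45)
  b=W[c&(W[...,2]>101)&(W[...,2]<116)];print(cam,'bar',len(b),rect(b) if len(b)>4 else '')
  b=W[c&(W[...,2]>70)];print('all',len(b),rect(b) if len(b)>4 else '')
  y=(abs(hsv[...,0].astype(int)-27)<6)&(hsv[...,1]>120)&(W[...,2]>120)&(abs(W[...,1]-240)<60)
  Q=W[y];z=np.percentile(Q[:,2],95);print('guard',z,rect(Q[Q[:,2]>z-6]))
  print([(np.round(k['xy']),round(k['score'],2)) for k in r.mark_of('cap_bar',cam)])
  if cam=='scene': cv2.imwrite('pics/5.png',cv2.resize(p[80:290,100:380],(800,600)))
go(497,-112,190,2)
E
python3 b.py
```

```text
top bar 9 (array([497.8, -97.1]), array([ 7.6, 20.6]), 36.3)
all 19 (array([497.4, -95.7]), array([11.4, 22.1]), 43.4)
guard 280.2493211270769 (array([527. , 217.9]), array([58.3, 31.4]), 1.9)
[(array([246., 210.]), 0.87), (array([307., 215.]), 0.85)]
scene bar 62 (array([ 494.7, -112.5]), array([16.2, 41.3]), 4.6)
all 275 (array([ 500.9, -112.5]), array([47.5, 33.9]), 83.6)
guard 183.91921407505674 (array([529.4, 237.7]), array([66.5, 41.7]), 3.4)
[(array([193., 216.]), 0.86), (array([248., 198.]), 0.83), (array([178., 262.]), 0.73)]
[-0.08  0.04 -0.78] [-35.21  -3.82   7.41] t 7.5 q7 -0.36
```

View pics/5.png

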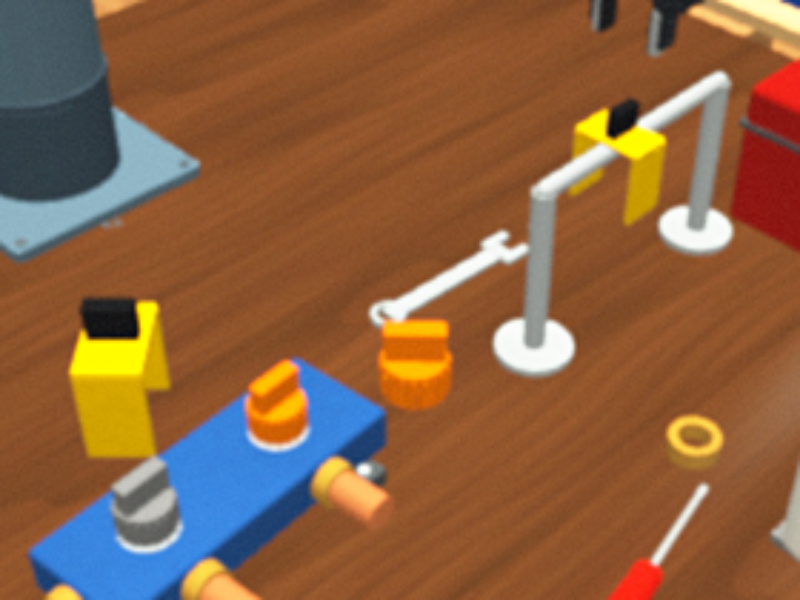

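The guard hangs by itself at about (620,150) in the crop, and the cap at (277,400) is clear to grasp. I put the bar at about (494.5,-109), yaw 4.6°.

Call:
{"fn": "servo_tool", "kwargs": {"targets": [[0,0,-3.4,-35,-4,0,0.1],[0,0,-3.4,-35,-4,0,0.1],[0,0,-3.4,-35,-4,0,0.1],[0,0,-3.4,-35,-4,0,0.1],[0,0,-3.4,-35,-4,0,0.1],[0,0,-3.4,-35,-4,7.4,0.1],[0,0,-3.4,-35,-4,7.4,0.1],[0,0,-3.4,-35,-4,7.4,0.1],[0,0,-3.4,-35,-4,7.4,0.1],[0,0,-3.4,-35,-4,7.4,0.1]]}}

```text
time: 8.33
tool_pos: [491.5, -117.0, 187.3]
ee_rot: [-2.14, -2.297, 0.011]
wrist_force: [-1.1, 0.1, 0.4]
finger_gap: 0.55
grip_force: 0.0
```

Call:
{"fn": "servo_tool", "kwargs": {"targets": [[0,0,0,0,0,0,0.1],[0,0,0,0,0,0,0.1],[0,0,0,0,0,0,0.1]]}}

```text
time: 8.58
tool_pos: [496.3, -108.2, 190.7]
ee_rot: [-2.127, -2.311, -0.001]
wrist_force: [0.9, -0.1, 1.0]
finger_gap: 0.548
grip_force: 0.0
```

```bash
python3 -c "
from h import *
go(494.5,-109,89,4.6)"
```

```text
[ 0.01 -0.03  0.15] [-0.07 -0.19 10.17] t 8.58 q7 0.4
```

Call:
{"fn": "servo_tool", "kwargs": {"targets": [[0,0,0,-0.1,-0.2,4,0.1],[0,0,0,-0.1,-0.2,8,0.1],[0,0,0,-0.1,-0.2,9.4,0.1],[0,0,0,-0.1,-0.2,10.1,0.1],[0,0,0,-0.1,-0.2,10.1,-1],[0,0,0,-0.1,-0.2,10.1,-1],[0,0,0,-0.1,-0.2,10.1,-1],[0,0,0,-0.1,-0.2,10.1,-1],[0,0,0,-0.1,-0.2,10.1,-1],[0,0,0,-0.1,-0.2,10.1,-1]], "force": 70}}

```text
time: 9.42
tool_pos: [494.6, -110.7, 91.3]
ee_rot: [2.129, 2.309, 0.002]
wrist_force: [-2.9, 0.9, 8.3]
finger_gap: 0.146
grip_force: 69.9
```

Call:
{"fn": "servo_tool", "kwargs": {"targets": [[0,0,-3,0,0,0,-1],[0,0,-6,0,0,0,-1],[0,0,-10,0,0,0,-1],[0,0,-10,0,0,0,-1],[0,0,-10,0,0,0,-1]]}}

```text
time: 9.83
tool_pos: [494.9, -110.9, 91.3]
ee_rot: [1.919, 2.485, 0.003]
wrist_force: [-2.4, 0.3, 5.9]
finger_gap: 0.146
grip_force: 69.8
```

```bash
python3 -c "
from h import *
s=r.get_state();print(s['ft_torque'],s['wrist_force'],s['joint_torque'][6]);go(494.5,-110,91,4.6)"
```

```text
[ 0.1217749   0.50844453 -0.02738622] [-2.3950968   0.3035747   5.92886933] 0.06504395976662636
[ 0.14  0.   10.05] [ 0.09 -0.02  0.03] t 9.83 q7 0.63
```

It turned 10° freely with no torque, so this is the right way. I keep going.

Call:
{"fn": "servo_tool", "kwargs": {"targets": [[0,0,-6,0,0,0,-1],[0,0,-12,0,0,0,-1],[0,0,-18,0,0,0,-1],[0,0,-24,0,0,0,-1],[0,0,-30,0,0,0,-1],[0,0,-36,0,0,0,-1],[0,0,-42,0,0,0,-1],[0,0,-48,0,0,0,-1],[0,0,-54,0,0,0,-1],[0,0,-60,0,0,0,-1]]}}

```text
time: 10.67
tool_pos: [495.8, -110.3, 91.3]
ee_rot: [0.412, 3.111, 0.001]
wrist_force: [1.1, 3.3, 2.4]
finger_gap: 0.142
grip_force: 69.2
```

Call:
{"fn": "servo_tool", "kwargs": {"targets": [[0,0,-6,0,0,0,-1],[0,0,-12,0,0,0,-1],[0,0,-18,0,0,0,-1],[0,0,-24,0,0,0,-1],[0,0,-30,0,0,0,-1],[0,0,-36,0,0,0,-1],[0,0,-42,0,0,0,-1],[0,0,-48,0,0,0,-1],[0,0,-54,0,0,0,-1],[0,0,-60,0,0,0,-1]]}}

```text
time: 11.5
tool_pos: [494.9, -108.7, 91.3]
ee_rot: [-1.201, 2.901, 0.001]
wrist_force: [-2.1, 6.1, 6.8]
finger_gap: 0.142
grip_force: 69.9
```

```bash
python3 -c "
from h import *
s=r.get_state();print(s['ft_torque'],s['wrist_force'],s['qpos'],s['finger_gap']);go(494.5,-110,91,4.6)"
```

```text
[ 1.64685153  0.69179007 -0.14161504] [-2.12630509  6.1230583   6.8134843 ] [ 0.31758013  0.51865056 -0.2367008   2.00297619  0.19322372  0.63932931
  2.31132487] 0.1421421738663928
[1.5000e-01 9.0000e-02 1.3038e+02] [ 0.12 -0.07  0.03] t 11.5 q7 2.31
```

Call:
{"fn": "servo_tool", "kwargs": {"targets": [[0,0,0,0,0,-0.3,-1],[0,0,0,0,0,-0.6,-1],[0,0,0,0,0,-1,-1]]}}

```text
time: 11.75
tool_pos: [494.6, -108.9, 100.2]
ee_rot: [-1.194, 2.904, 0.002]
wrist_force: [1.0, 5.9, -6.4]
finger_gap: 0.143
grip_force: 68.3
```

Call:
{"fn": "servo_tool", "kwargs": {"targets": [[0,0,0,0,0,-1,-1],[0,0,0,0,0,-2,-1],[0,0,0,0,0,-4,-1],[0,0,0,0,0,-6,-1],[0,0,0,0,0,-8,-1],[0,0,0,0,0,-8,-1],[0,0,0,0,0,-8,-1],[0,0,0,0,0,-8,-1],[0,0,0,0,0,-8,-1]]}}

```text
time: 12.5
tool_pos: [493.3, -111.0, 179.1]
ee_rot: [1.192, -2.906, -0.001]
wrist_force: [0.2, 0.7, -0.6]
finger_gap: 0.147
grip_force: 69.2
```

```bash
python3 -c "
from h import *
p,d=r.snapshot('scene');cv2.imwrite('pics/6.png',cv2.resize(p[80:290,100:380],(800,600)))"
```

```text
(no output)
```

View pics/6.png

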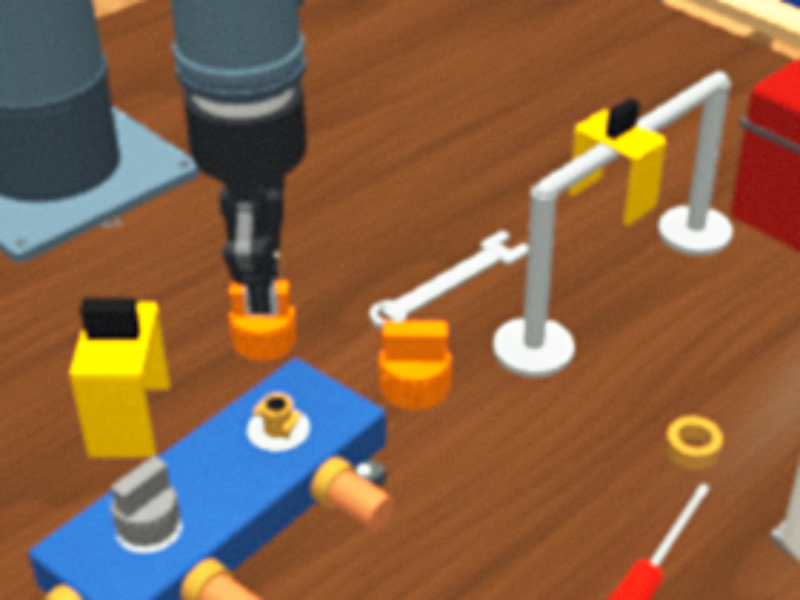

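The cap is held at (262,325) in the crop, above the bare port at (277,410). The guard still hangs on the rail at (620,150), and the grey cap hasn't moved. I hand in.

```bash
python3 -c "
from h import *
print(r.hand_in())"
```

```text
the job is handed in; nothing more can be done
None
```

The job is handed in (no verdict was returned): the guard hangs by itself on the rail, and the orange cap, which unscrewed counter-clockwise (right-handed thread), is held about 90 mm above its screwed-on height.

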